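# Clamp a neck blank in the glue-up press until the clutch clicks

## Task

Push the laminated neck blank along the bed of the glue-up press, between the guides, until its nose is fully home against the end stop. Then turn the three-armed handle on top clockwise (seen from above) to bring the pad down on the blank, until the handle's slip clutch gives: let it slip by about an eighth to a quarter of a turn, certainly less than a third, then stop and leave it clamped. Leave the glue bottle, sanding block and jar where they stand.

Things in the scene. Friction and masses are not known exactly. Their poses are not given: they have to be found in the camera images.
- press: Fixed steel glue-up press. Origin on the work surface under the vertical screw axis; +x is the way the blank slides in, z up. Bed: x -260 to +120, y -80 to +80, top at z 20 mm. Two guides, tops at z 36, 66 mm apart from x -50 to +50, flaring to about 100 mm apart at x -110. Column at x 68 to 108. Head over the pad: x -37 to +108, y -35 to +35, z 118 to 150 mm; the handle stands on it.
- stop_face (a point): Centre of the end stop's face that the blank's nose meets: press x +50, y 0, z 40 mm. The stop is 90 mm wide, z 20 to 50 mm.
- blank: Loose laminated wooden block (neck blank) 180 x 60 x 40 mm, about 0.3 kg, long axis x, origin at the centre of its underside. It starts lying on the bed in front of the guides, nose (+x end) towards the end stop, a little askew.
- blank_nose (a point): Centre of the blank's +x end face; fully home it is at press x +50 mm (up to 5 mm short is accepted), z 40 mm. The press's round steel pad, 52 mm across, hangs under the head on the screw axis, an unknown 4 to 18 mm above the blank's top; its height is not reported.
- handle: Three-armed capstan handle on top of the press, turning about the vertical screw axis. Origin on that axis at press z 161 mm; z up, one arm along its +x, the others 120 degrees apart. Hub radius 24 mm, up to z 203. Arms: round bars, 14 mm diameter, centre line at z 190, ending in a ball of radius 11 centred 74 mm from the axis. Clockwise from above lowers the pad 3 mm per radian.
- ball_end (a point): Centre of the ball on the arm along the handle's +x: 74 mm from the axis, z 190 mm. Between the arms it is free down to the collar (z 160 within 35 mm of the axis) and the head's top (z 150). An arm can be swept round by pushing its side: running down takes about 0.33 N m (6 N at 55 mm radius); with the pad tight the clutch slips at about 0.6 N m (11 N at 55 mm), and the screw stays tight when let go.
- pointer_tip (a point): Tip of the small steel pointer fixed to the handle's hub, 30 mm from the axis, in line with one arm. It turns with the handle.
- collar_mark (a point): Black witness mark on the aluminium collar below the handle, 30 mm from the axis. It turns with the screw, and stands still while the clutch slips. At the start it is in line with the pointer tip; the angle between the two about the axis is how far the clutch has slipped.
- glue: Bystander: plain white glue bottle with a grey cap, 60 mm diameter, 150 mm tall, standing; origin at the centre of its base.
- sander: Bystander: wooden sanding block with cork sole, 110 x 60 x 35 mm; origin at the centre of its underside.
- jar: Bystander: amber glass jar, 72 mm diameter, 85 mm tall; origin at the centre of its base.

How it is judged:
By the outcome, as a careful person would: the job done as asked, in the order asked, and still so for the second after the job is handed in, with the robot touching nothing.
It also fails if it takes over 64 s, if anything falls off the work surface, if the arm or the gripper's body presses on something with over 40 N, if the wrist force passes 120 N, or if a joint passes its speed limit or range.

## Robot

A 6-joint arm with a two-finger parallel gripper is mounted at the origin on the work surface. World frame = base frame: x ahead of the robot, y to its left, z up, the work surface at z = 0. Lengths are in mm, angles in rad, forces in N, time in s.
With the tool pointing down it reaches from about 275 to 825 mm from the base axis. Payload 5.2 kg.
Tool frame: the origin (TCP) lies midway between the tips of the shut fingers; the grasp point (between the pads) lies 19 mm behind it (arm.tcp_to_grasp is the distance from the TCP to the grasp point, in mm); x points along the fingers, y is the direction in which the jaws open and shut, and the axes are right-handed (so a half turn about x gives the same grasp; the last joint's range is limited). The gripper opens to 93 mm and grips with 3 to 60 N. Pads are 15 mm wide; open, the fingers measure 128 mm over their backs; the gripper's body (75 mm by 188 mm) begins 65 mm behind the grasp point.
Start: joints at [-1.435, 0.259, 1.535, -0, 1.348, -0.203], TCP at [182.816, -518.732, 218.653] pointing down, gripper open.
Joint ranges: [-3.14, 3.14], [-0.91, 2.08], [0.19, 2.58], [-1.22, 4.36], [0.22, 2.71], [-3.12, 3.12]. Speed limits (rad/s): [2.57, 2.57, 3.14, 3.14, 3.14, 3.14].

## Interface

Orientations are given as a unit quaternion [w, x, y, z].
In Python, from station import arm, gripper_to, ik, eyes, hand_in, get_time, get_joint_pos, get_joint_vel, get_effort, get_tcp_pos, get_tool_rot, get_contact_force, get_ft_torque, get_opening gives the robot as it stands. Calls block until the motion is done:
- arm.move_pose(position, orientation): joint-space move of the TCP to a pose.
- arm.move_linear(position, feed=150, orientation=None, guard=None): straight line of the TCP; orientation=None keeps the orientation; feed is the mean speed in mm/s. With guard (N) it stops when the force on the tool has changed by that much, and returns True; else False.
- arm.set_joints(angles): joint-space move.
- gripper_to(opening, newtons=None): finger opening in mm; newtons is the grip in N (None keeps the last); returns when the fingers have stopped.
- arm.wait(seconds).
- ik(position, orientation): joint angles nearest the present ones, or None.
- eyes.capture(name): name is "side" or "top"; returns the picture (480x640x3 uint8, red, green, blue); there is no depth.
- eyes.camera_model(name): a dict with "vfov" (degrees; the focal length in pixels is half the picture's height over the tangent of half this angle, whatever the lens; pixels are square), "cx", "cy" (the principal point, pixels), "T" (4x4, takes a point from camera to world coordinates). Camera axes: x right, y up, looking along -z (the intrinsics and any distortion apply to the point x, -y, -z); pixel columns grow to the right and rows downward; lengths in mm; the calibration is good to about 2 mm. A picture is of the moment at which its call begins. camera_model takes no time and is no camera call.
A pose or a line that the arm cannot do raises arm.PlanningError and nothing moves.
- hand_in(): hands the job in, once; it reports no verdict.
Readings, each from a call of its own:
- get_time(): time.
- get_joint_pos(): joint angles.
- get_joint_vel(): joint speeds.
- get_effort(): joint torques, N m.
- get_tcp_pos(): TCP position.
- get_tool_rot(): TCP orientation.
- get_contact_force(): force on the tool from outside, world axes, zero at the start.
- get_ft_torque(): the same for the moment, N m.
- get_opening(): finger opening in mm.
Only numpy, scipy, OpenCV 4.12 (cv2) and the standard library are available. Lean on these libraries where they do the work, as an engineer would, in place of code of your own. Each camera call takes 0.05 s, during which the arm holds its last target.

## Working session

There is one attempt and no reset: what is moved stays moved. The work goes in short steps, each a Python script; the robot and the scene stay as the last script left them, time stands still between calls to the robot, and variables do not carry over. Pictures are saved under pics/ and viewed, and the job is handed in when it is done.

```bash
ls; mkdir -p pics; python3 - <<'E'
from station import *
import cv2
for n in("side","top"):
    im=eyes.capture(n); cv2.imwrite(f"pics/{n}0.png",im[:,:,::-1]); print(n,eyes.camera_model(n))
print(get_time(),get_tcp_pos(),get_tool_rot(),get_contact_force())
E
```

```text
pics
side {'vfov': 55.81526381743183, 'cx': 319.5978981812997, 'cy': 240.7236443837267, 'T': array([[-7.62540389e-01,  3.67312127e-01, -5.32554182e-01,
         1.58707311e+02],
       [-6.46808631e-01, -4.49484664e-01,  6.16118601e-01,
         6.47405820e+02],
       [-1.30671037e-02,  8.14275959e-01,  5.80330865e-01,
         6.17540464e+02],
       [ 0.00000000e+00,  0.00000000e+00,  0.00000000e+00,
         1.00000000e+00]])}
top {'vfov': 43.24640696979758, 'cx': 326.0562190024943, 'cy': 242.2476504040505, 'T': array([[-2.21791066e-02,  9.97065320e-01, -7.32723343e-02,
         5.13730501e+02],
       [-9.99745796e-01, -2.18221150e-02,  5.66918664e-03,
         1.50956651e+02],
       [ 4.05359208e-03,  7.33794456e-02,  9.97295856e-01,
         1.25812123e+03],
       [ 0.00000000e+00,  0.00000000e+00,  0.00000000e+00,
         1.00000000e+00]])}
0.1 [ 182.74437403 -518.2456352   217.90475944] [ 0.11864979  0.69699451  0.11978345 -0.69697403] [0.95851594 0.31265326 0.38697462]
```

View pics/side0.png

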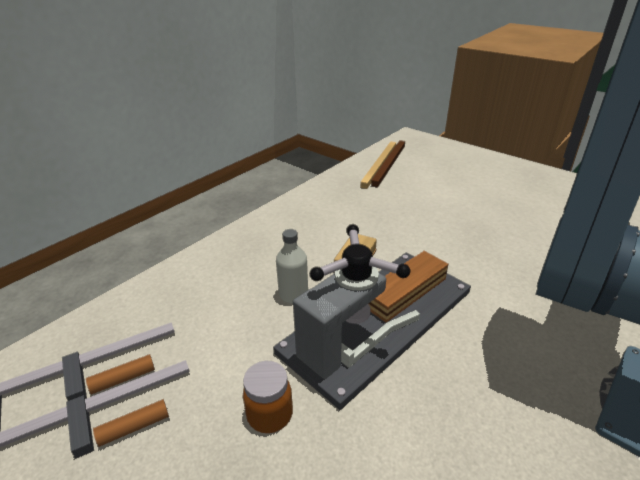

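View pics/top0.png

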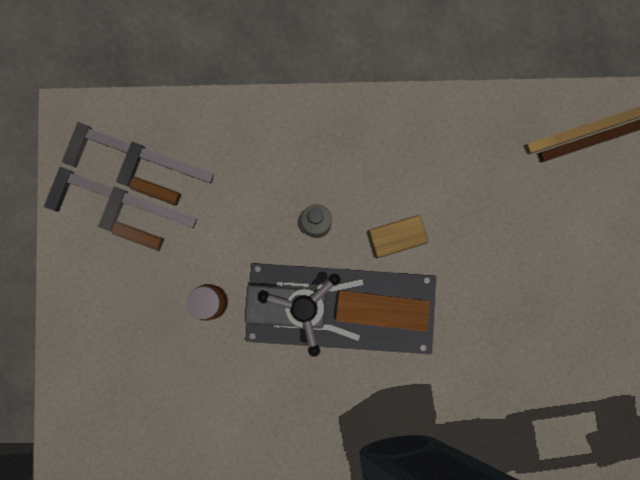

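The top view shows the press with its screw axis near (304,308) and its +x pointing left in the picture (world +y). The blank spans about (337–430, 292–331). The bottle is at (316,220), the sander at (398,236) and the jar at (207,302). I'll enlarge it.

```bash
python3 - <<'E'
import cv2,numpy as np
im=cv2.imread("pics/top0.png")[250:370,180:450]
im=cv2.convertScaleAbs(im,alpha=1.7)
cv2.imwrite("pics/top0c.png",cv2.resize(im[:, 50:270],None,fx=3.6,fy=3.6,interpolation=cv2.INTER_CUBIC))
im=cv2.imread("pics/side0.png")[215:415,260:480]
cv2.imwrite("pics/side0c.png",cv2.resize(im,None,fx=3,fy=3,interpolation=cv2.INTER_CUBIC))
E
```

```text
(no output)
```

View pics/top0c.png

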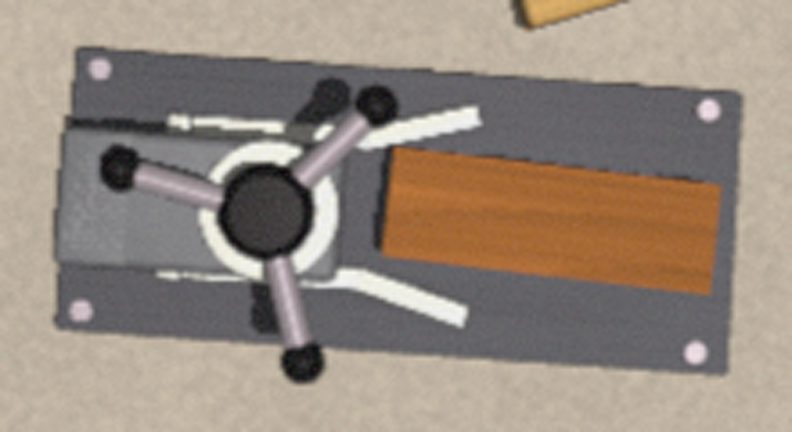

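View pics/side0c.png

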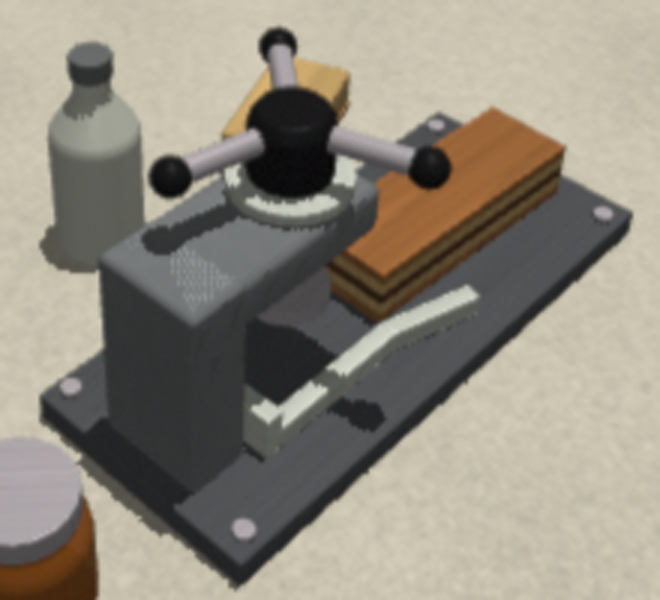

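```bash
cat > h.py <<'E'
import numpy as np, math
from station import *
def ray(cam,px):
    m=eyes.camera_model(cam);f=240/np.tan(np.radians(m['vfov']/2));T=m['T']
    px=np.atleast_2d(np.asarray(px,float))
    d=np.stack([(px[:,0]-m['cx'])/f,-(px[:,1]-m['cy'])/f,-np.ones(len(px))],1)@T[:3,:3].T
    return T[:3,3],d
def at_z(cam,px,z):
    o,d=ray(cam,px); return o+d*((z-o[2])/d[:,2:3])
def proj(cam,P):
    m=eyes.camera_model(cam);f=240/np.tan(np.radians(m['vfov']/2));T=m['T']
    c=(np.atleast_2d(P)-T[:3,3])@T[:3,:3]
    return np.stack([m['cx']+f*c[:,0]/-c[:,2],m['cy']-f*c[:,1]/-c[:,2]],1)
def fit(src,dst):
    a=src.mean(0);b=dst.mean(0);s=src-a;d=dst-b
    th=math.atan2((s[:,0]*d[:,1]-s[:,1]*d[:,0]).sum(),(s*d).sum())
    R=np.array([[math.cos(th),-math.sin(th)],[math.sin(th),math.cos(th)]])
    t=b-R@a; return th,t,(src@R.T+t)-dst
E
python3 - <<'E'
from h import *
c=lambda p:np.array(p)/3.6+[230,250]
s=lambda p:np.array(p)/3+[260,215]
W=at_z('top',c([(78,47),(742,92),(728,374),(57,327)]),20)[:,:2]
src=np.array([(120,-80),(-260,-80),(-260,80),(120,80)],float)
print(W.round(1)); 
W2=at_z('side',s([(45,397),(632,215),(240,572)]),20)[:,:2]
# top image up = +x world ; press +x = world +y ; press +y = world -x
src=np.array([(120,-80),(-260,-80),(-260,80),(120,80)],float)
r=fit(src,W);print(r)
print('side',fit(np.array([(120,-80),(-260,80),(120,80)],float),W2))
B=at_z('top',c([(397,148),(720,183),(712,293),(382,255)]),60)[:,:2]
print('blank',fit(np.array([(90,-30),(-90,-30),(-90,30),(90,30)],float),B))
H=at_z('top',c([(377,103),(119,167),(302,361)]),190)[:,:2];print(H)
hub=at_z('top',c([(267,210)]),203);print('hub',hub)
for h in H: print(np.hypot(*(h-H.mean(0))),np.degrees(math.atan2(*(h-H.mean(0))[::-1])))
print(H.mean(0))
Hs=at_z('side',s([(278,45),(170,177),(430,167)]),190)[:,:2];print(Hs,Hs.mean(0))
for h in Hs: print(np.hypot(*(h-Hs.mean(0))),np.degrees(math.atan2(*(h-Hs.mean(0))[::-1])))
print('glue',at_z('top',[(316,214)],150),'jar',at_z('top',[(206,301)],85),'sander',at_z('top',[(398,235)],35))
E
```

```text
[[565.4 296.9]
 [531.5 -79.4]
 [373.4 -65.9]
 [408.1 310.8]]
(1.480661570499462, array([475.91419053, 185.29442173]), array([[ 1.00896653,  0.70236749],
       [ 0.65071392, -1.41324457],
       [-0.58874861, -0.51410193],
       [-1.07093185,  1.22497901]]))
side (1.4825716004228804, array([475.2935062 , 192.20852532]), array([[ 2.71980653,  3.66559927],
       [-1.91762518, -3.08541849],
       [-0.80218135, -0.58018079]]))
blank (1.437489421461497, array([463.58201272,  34.0411301 ]), array([[ 0.76486113,  1.01432818],
       [-0.12938368, -0.97585451],
       [ 0.03148165,  0.55325773],
       [-0.6669591 , -0.59173139]]))
[[527.66935159 131.04956092]
 [499.28734343 257.64433229]
 [403.59976137 170.31720468]]
hub [[477.25749907 185.43725985 203.        ]]
75.09388982370334 -47.412488995336695
74.75338650138457 72.53502458598221
74.98364915098095 -167.66399748367914
[476.85215213 186.33703263]
[[528.11596572 134.70617353]
 [499.7232231  260.69077048]
 [405.4523026  173.26040014]] [477.76383047 189.55244805]
74.45435751232527 -47.44622269290288
74.45049256221044 72.84528375499515
74.12413836423013 -167.30306050513903
glue [[647.69320479 162.01384263 150.        ]] jar [[491.45959583 378.16450071  85.        ]] sander [[615.13863446  -2.22129866  35.        ]]
```

```bash
cat >> h.py <<'E'
C=np.array([476.6,186.8]);YAW=1.4815
PX=np.array([math.cos(YAW),math.sin(YAW)]);PY=np.array([-PX[1],PX[0]])
def pw(x,y,z): return [*(C+x*PX+y*PY),z]
from scipy.spatial.transform import Rotation as Ro
def quat(ydir):
    x=np.array([0,0,-1.]);y=np.array([*ydir,0.]);z=np.cross(x,y)
    q=Ro.from_matrix(np.stack([x,y,z],1)).as_quat(); return [q[3],q[0],q[1],q[2]]
E
python3 - <<'E'
from h import *
import cv2
for s in(1,-1):
    print(s,[np.round(ik(p,quat(s*PY)),2) if ik(p,quat(s*PY)) is not None else None for p in (pw(-285,-1,150),pw(-285,-1,30),pw(-128,0,30))])
q0=get_tool_rot();print(Ro.from_quat([q0[1],q0[2],q0[3],q0[0]]).as_matrix()[:,1],PY)
E
```

```text
1 [array([-0.45,  0.16,  1.84, -0.  ,  1.14,  2.78]), array([-0.45,  0.33,  1.98, -0.  ,  0.84,  2.78]), None]
-1 [array([-0.45,  0.16,  1.84, -0.  ,  1.14, -0.36]), array([-0.45,  0.33,  1.98, -0.  ,  0.84, -0.36]), array([-0.11,  0.34,  1.96, -0.  ,  0.84, -0.02])]
[ 0.33236847 -0.9431483  -0.0015754 ] [-0.99601573  0.0891777 ]
```

```bash
python3 - <<'E'
from h import *
import cv2
q=quat(-PY)
gripper_to(20,40)
arm.move_pose(pw(-275,-1,120),q)
arm.move_linear(pw(-275,-1,31),150)
f0=get_contact_force();print(get_time(),f0,get_tcp_pos(),get_opening())
g=arm.move_linear(pw(-155,0,31),70,guard=15)
print(g,get_contact_force(),get_tcp_pos(),get_time())
im=eyes.capture("side");cv2.imwrite("pics/side1.png",im[:,:,::-1])
im=eyes.capture("top");cv2.imwrite("pics/top1.png",im[:,:,::-1])
E
```

```text
3.95 [0.62393434 0.14659916 0.51630294] [453.57065098 -87.76862861  31.44603691] 20.230169687713886
False [ 0.90936418 -2.71407412  1.25309063] [462.67535982  32.38762919  30.91174674] 5.8167
```

View pics/side1.png

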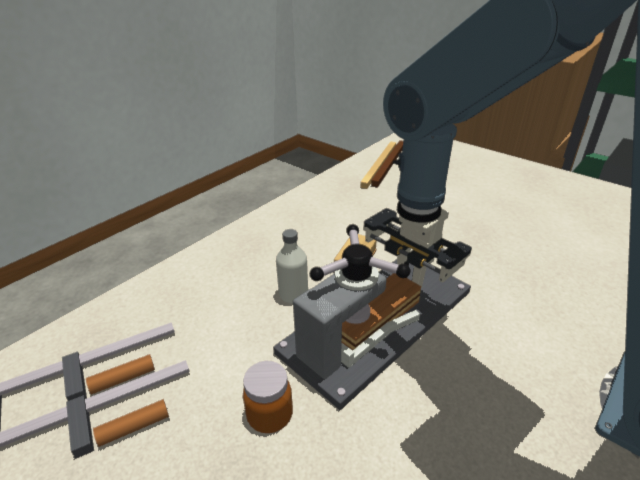

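View pics/top1.png

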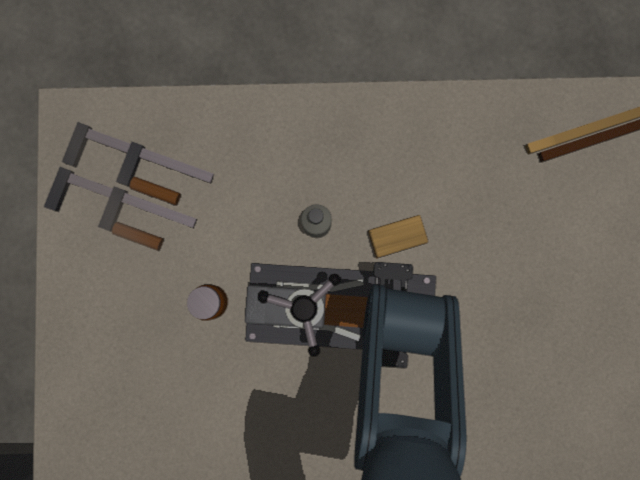

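The side view shows the blank's nose under the pad at about (345,335), and it has entered the guides. The top view shows the blank's back end under the gripper. I'll push on to the stop.

```bash
python3 - <<'E'
from h import *
import cv2
g=arm.move_linear(pw(-120,0,31),35,guard=14)
p=get_tcp_pos();d=np.array(p[:2])-C
print(g,get_contact_force(),p,'press',d@PX,d@PY,get_time())
im=eyes.capture("side");cv2.imwrite("pics/side2.png",im[:,:,::-1])
c=cv2.resize(im[240:380,290:470],None,fx=4,fy=4,interpolation=cv2.INTER_CUBIC);cv2.imwrite("pics/side2c.png",c[:,:,::-1])
E
```

```text
True [ 0.94548175 -2.51307655  1.78773213] [465.43337099  49.3327073   31.14795162] press -137.91540041088987 -1.136879071246487 6.525
```

View pics/side2c.png

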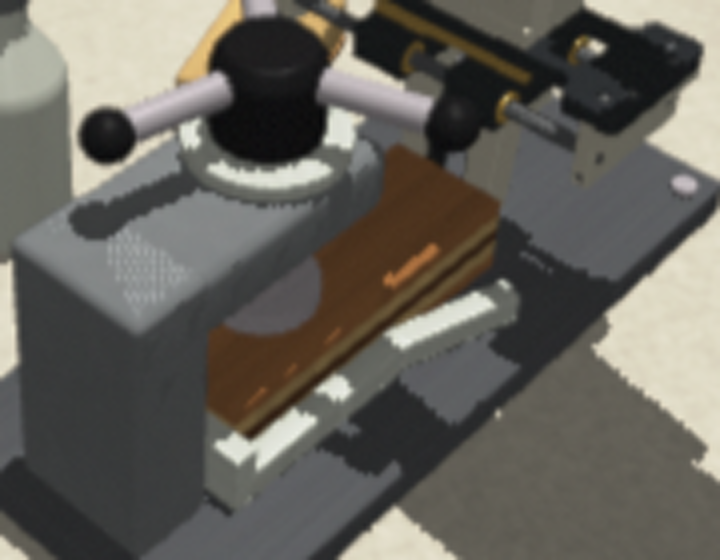

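```bash
python3 - <<'E'
from h import *
import cv2
g=arm.move_linear(pw(-125,-1,31),15,guard=14)
p=get_tcp_pos();d=np.array(p[:2])-C
print(g,get_contact_force(),'press',d@PX,d@PY,get_time())
arm.move_linear(pw(-185,-1,31),150)
arm.move_linear(pw(-185,-1,240),250)
p=get_tcp_pos();print(p,get_time(),get_contact_force())
gripper_to(0,40)
print(get_joint_pos())
a0=np.radians([-47.4,72.5,-167.5]) 
for k in range(3):
  for s in (1,-1):
    out=[]
    for da in (0,-1,-2,-3,-4):
      a=a0[k]+da;u=np.array([math.cos(a),math.sin(a)]);t=np.array([-u[1],u[0]])
      j=ik([*(C+53*u+(26)*t),175],quat(s*t)); out.append(None if j is None else round(j[5],2))
    print(k,s,out)
print(get_time())
im=eyes.capture("side");cv2.imwrite("pics/side3.png",im[:,:,::-1])
im=eyes.capture("top");cv2.imwrite("pics/top3.png",im[:,:,::-1])
c=cv2.resize(cv2.convertScaleAbs(im[250:370,230:450],alpha=1.7),None,fx=3.6,fy=3.6,interpolation=cv2.INTER_CUBIC);cv2.imwrite("pics/top3c.png",c[:,:,::-1])
E
```

```text
True [ 0.60149916 -2.04088331  1.01302761] press -138.00501268697394 -0.43770395753239444 6.9667
[460.23059595   3.06506079 238.75313517] 8.4083 [-0.40145479  1.00667208 -0.08677946]
[-0.23209462  0.0817112   1.6990037  -0.00674269  1.35940888 -0.14320844]
0 1 [np.float64(-0.64), np.float64(0.29), np.float64(1.34), np.float64(2.46), np.float64(-2.75)]
0 -1 [np.float64(2.5), np.float64(-2.85), np.float64(-1.81), np.float64(-0.68), np.float64(0.39)]
1 1 [np.float64(-2.56), np.float64(-1.62), np.float64(-0.73), np.float64(0.2), np.float64(1.23)]
1 -1 [np.float64(0.58), np.float64(1.52), np.float64(2.42), np.float64(-2.94), np.float64(-1.91)]
2 1 [np.float64(1.44), np.float64(2.57), np.float64(-2.66), np.float64(-1.71), np.float64(-0.81)]
2 -1 [np.float64(-1.7), np.float64(-0.57), np.float64(0.48), np.float64(1.43), np.float64(2.33)]
8.9417
```

View pics/top3c.png

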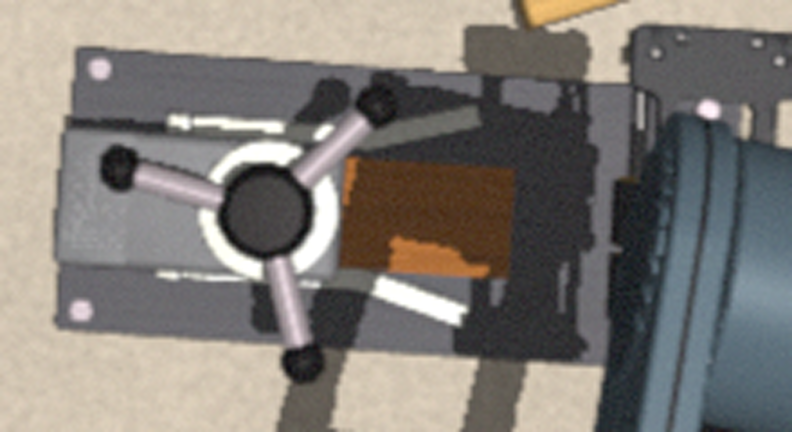

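```bash
cat >> h.py <<'E'
def tool(a,s,off=24.5,r=53,z=175):
    u=np.array([math.cos(a),math.sin(a)]);t=np.array([-u[1],u[0]])
    return [*(C+r*u+off*t),z],quat(s*t)
def step(a,s,feed=50):
    p,q=tool(a,s);g=arm.move_linear(p,feed,orientation=q)
    F=np.array(get_contact_force());P=np.array(get_tcp_pos());d=P[:2]-C
    u=np.array([math.cos(a),math.sin(a)]);t=np.array([-u[1],u[0]])
    m=d[0]*F[1]-d[1]*F[0]
    print('a %.3f tang %.1f rad %.1f z %.1f M %.2f lag %.1f j6 %.2f t %.2f'%(a,F[:2]@t,F[:2]@u,F[2],m/1000,(P[:2]-np.array(p[:2]))@t,get_joint_pos()[5],get_time()),flush=True)
    return F[:2]@t
E
python3 - <<'E'
from h import *
W=at_z('top',np.array([(515,168),(508,277)])/3.6+[230,250],60)
for w in W: d=w[:2]-C; print('rear',d@PX,d@PY)
a=np.radians(72.5)
p,q=tool(a,1,off=32,z=240)
arm.move_pose(p,q); print(get_joint_pos(),get_time())
p,q=tool(a,1,off=32); arm.move_linear(p,200,orientation=q); print(get_tcp_pos(),get_contact_force(),get_time())
for k in range(5):
    step(a-k*0.25,1)
E
```

```text
rear -131.00358736179817 -27.35292298396143
rear -130.82779065414408 32.04552992124562
[ 2.77410937e-01  1.97571911e-01  1.56150985e+00 -1.12027710e-04
  1.38253436e+00 -2.55785795e+00] 11.1167
[462.20898307 246.77492324 175.26624552] [0.55364394 0.02328364 0.96835744] 11.5917
a 1.265 tang -0.4 rad -0.2 z 0.2 M -0.02 lag -1.1 j6 -2.57 t 11.89
a 1.015 tang 2.6 rad -0.9 z 1.9 M 0.16 lag 0.5 j6 -2.33 t 12.33
a 0.765 tang 2.8 rad -0.1 z 1.8 M 0.15 lag 0.2 j6 -2.09 t 12.78
a 0.515 tang 3.6 rad -0.7 z 2.2 M 0.21 lag 0.0 j6 -1.86 t 13.22
a 0.265 tang 1.8 rad -0.9 z 3.0 M 0.12 lag 0.0 j6 -1.63 t 13.66
```

```bash
cat >> h.py <<'E'
def gstep(a,s,feed=50,guard=6):
    p,q=tool(a,s);g=arm.move_linear(p,feed,orientation=q,guard=guard)
    F=np.array(get_contact_force());P=np.array(get_tcp_pos());d=P[:2]-C
    # actual arm angle from the tcp position
    aa=math.atan2(d[1],d[0])-math.atan2(24.5,53)
    m=d[0]*F[1]-d[1]*F[0]
    print('a %.3f act %.3f trip %s M %.2f z %.1f t %.2f'%(a,aa,g,m/1000,F[2],get_time()),flush=True)
    return g
E
python3 - <<'E'
from h import *
import cv2
a=np.radians(72.5)-1.0
for k in range(1,9):
    if gstep(a-k*0.25,1): break
im=eyes.capture("side");cv2.imwrite("pics/side4.png",im[:,:,::-1])
c=cv2.resize(im[215:355,270:470],None,fx=4,fy=4,interpolation=cv2.INTER_CUBIC);cv2.imwrite("pics/side4c.png",c[:,:,::-1])
E
```

```text
a 0.015 act 0.015 trip False M 0.18 z 0.8 t 14.10
a -0.235 act -0.234 trip False M 0.16 z 1.9 t 14.54
a -0.485 act -0.484 trip False M 0.19 z 1.6 t 14.98
a -0.735 act -0.734 trip False M 0.21 z -0.4 t 15.43
a -0.985 act -0.984 trip False M 0.16 z 0.3 t 15.87
a -1.235 act -1.233 trip False M 0.18 z 0.9 t 16.31
a -1.485 act -1.481 trip False M 0.12 z -0.4 t 16.75
a -1.735 act -1.730 trip False M 0.20 z 1.2 t 17.19
```

View pics/side4c.png

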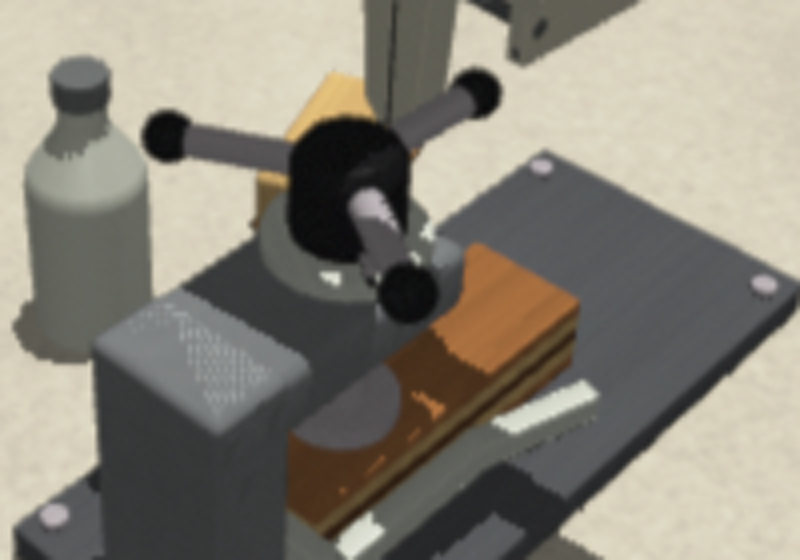

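```bash
python3 - <<'E'
from h import *
import cv2
a=np.radians(72.5)-3.0
for k in range(1,9):
    if gstep(a-k*0.25,1): break
print(get_joint_pos()[5])
im=eyes.capture("side");cv2.imwrite("pics/side5.png",im[:,:,::-1])
c=cv2.resize(im[215:355,270:470],None,fx=4,fy=4,interpolation=cv2.INTER_CUBIC);cv2.imwrite("pics/side5c.png",c[:,:,::-1])
E
```

```text
a -1.985 act -1.981 trip False M 0.19 z 0.5 t 17.68
a -2.235 act -2.232 trip False M 0.19 z 1.8 t 18.12
a -2.485 act -2.482 trip False M 0.19 z 1.3 t 18.57
a -2.735 act -2.526 trip True M 0.02 z 0.2 t 18.77
1.0324681750743931
```

View pics/side5c.png

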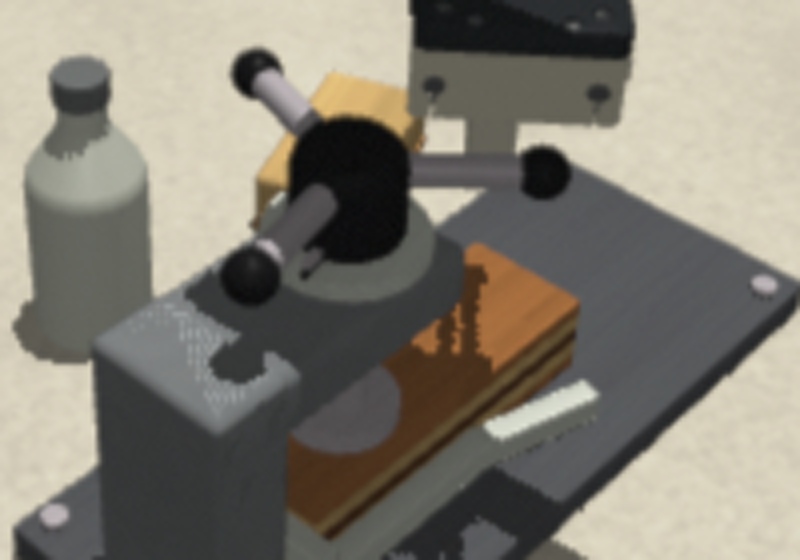

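```bash
python3 - <<'E'
from h import *
import cv2
for k in (-2.7,-2.95):
    gstep(k,1,guard=25)
im=eyes.capture("side");cv2.imwrite("pics/side6.png",im[:,:,::-1])
c=cv2.resize(im[235:305,310:410],None,fx=8,fy=8,interpolation=cv2.INTER_CUBIC);cv2.imwrite("pics/side6c.png",c[:,:,::-1])
E
```

```text
a -2.700 act -2.675 trip False M 0.32 z -0.5 t 19.20
a -2.950 act -2.923 trip False M 0.39 z -1.0 t 19.64
```

View pics/side6c.png

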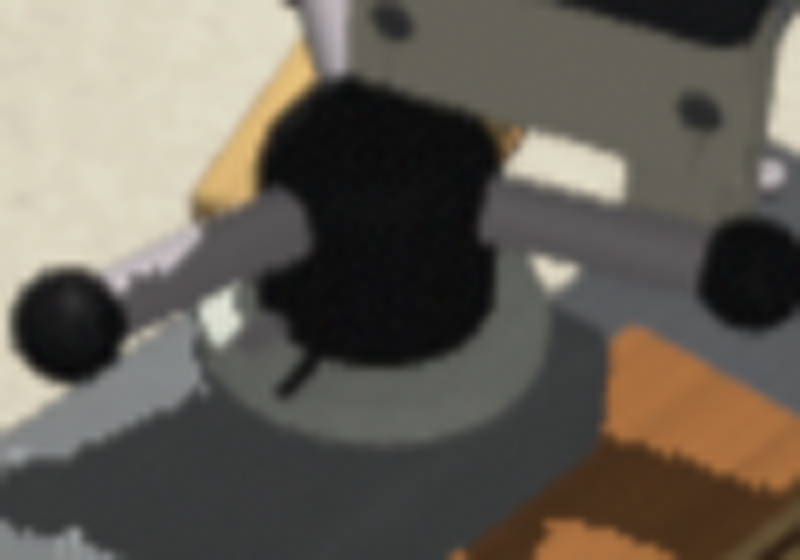

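```bash
python3 - <<'E'
from h import *
o=[310,235]
W=at_z('side',np.array([(318,352),(280,393),(299,372)])/8+o,160)[:,:2]
# axis reference as seen by side cam: hub bias ~ from balls
S=np.array([477.76,189.55])
for w in W:
    for c in (S,C): d=w-c;print(np.hypot(*d),math.atan2(d[1],d[0]),end=' | ')
    print()
b=at_z('side',np.array([(68,325),(752,272)])/8+o,190)[:,:2]
for w in b: d=w-S;print('ball',np.hypot(*d),math.atan2(d[1],d[0]))
E
```

```text
20.655771979856713 1.6547096920099653 | 23.340083348968623 1.5952743436047745 | 
35.00781959981723 1.6690560716088167 | 37.65769710403818 1.6312278416652 | 
27.75598842324227 1.6609516537307933 | 30.42274409024693 1.614822414297601 | 
ball 74.33984231658071 1.3337223797625068
ball 73.83238556617097 -2.8634200159951186
```

The black mark is at about crop (297,373) and the pointer has moved to about (262,335), so the clutch is slipping, by about 0.33 rad so far. I'll continue for another 0.8 rad.

```bash
python3 - <<'E'
from h import *
import cv2
for k in (-3.2,-3.45,-3.73):
    gstep(k,1,guard=25)
print(get_joint_pos()[5])
im=eyes.capture("side");cv2.imwrite("pics/side7.png",im[:,:,::-1])
c=cv2.resize(im[235:305,310:410],None,fx=8,fy=8,interpolation=cv2.INTER_CUBIC);cv2.imwrite("pics/side7c.png",c[:,:,::-1])
E
```

```text
a -3.200 act -3.174 trip False M 0.33 z 1.8 t 20.13
a -3.450 act -3.424 trip False M 0.41 z 3.3 t 20.57
a -3.730 act 2.582 trip False M 0.37 z 6.3 t 21.05
2.3509490699892
```

View pics/side7c.png

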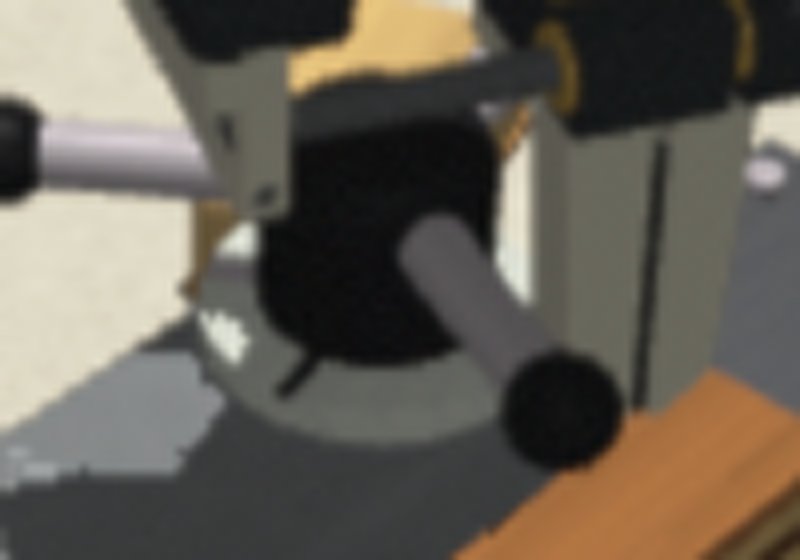

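```bash
python3 - <<'E'
from h import *
import cv2
p,q=tool(-3.73,1,off=34); arm.move_linear(p,80,orientation=q)
p[2]=250; arm.move_linear(p,150)
arm.move_pose(pw(-230,0,280),quat(-PY))
print(get_time(),get_contact_force())
for n in ("side","top"):
    im=eyes.capture(n);cv2.imwrite(f"pics/{n}8.png",im[:,:,::-1])
    c=im[235:305,310:410] if n=="side" else cv2.convertScaleAbs(im[200:370,180:450],alpha=1.7)
    c=cv2.resize(c,None,fx=8 if n=="side" else 2.9,fy=8 if n=="side" else 2.9,interpolation=cv2.INTER_CUBIC);cv2.imwrite(f"pics/{n}8c.png",c[:,:,::-1])
E
```

```text
24.225 [-0.09032391  0.20842461  0.63990242]
```

View pics/side8c.png

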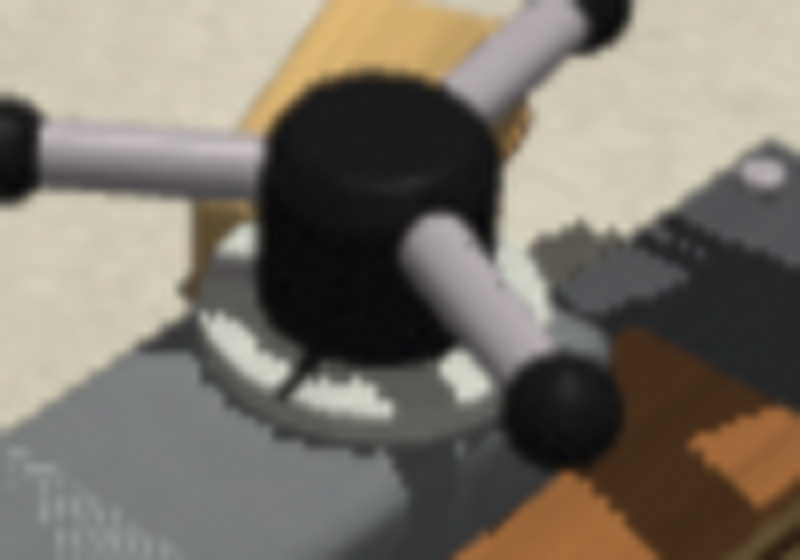

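View pics/top8c.png

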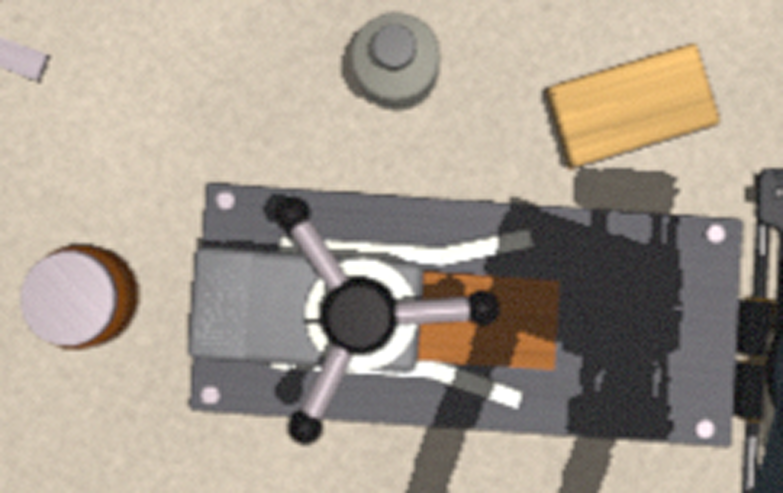

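View pics/side8.png

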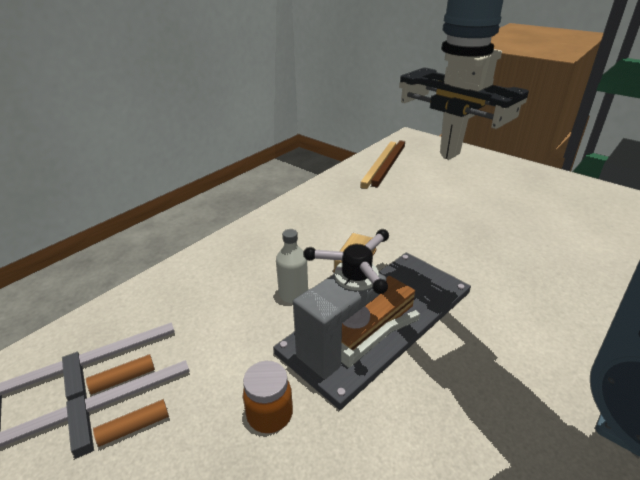

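```bash
python3 - <<'E'
from h import *
c=lambda p:np.array(p)/2.9+[180,200]
B=at_z('top',c([(293,210),(304,427),(483,307)]),190)[:,:2];m=B.mean(0)
an=[math.atan2(*(b-m)[::-1]) for b in B];print(m,an,[np.hypot(*(b-m)) for b in B])
w=at_z('top',c([(312,320)]),160)[0,:2]
mk=math.atan2(*(w-m)[::-1]);print(np.hypot(*(w-m)),mk,'slip deg',np.degrees(mk-an[0]))
R=at_z('top',c([(558,281),(554,370)]),60)[:,:2]
for r in R:d=r-C;print(d@PX,d@PY)
hand_in();print(get_time())
E
```

```text
[476.70509507 185.90262345] [0.5529614539263201, 2.6580068910988723, -1.5338095769965205] [np.float64(75.15528849667346), np.float64(75.35260469746497), np.float64(74.55897809493985)]
31.13927633093534 1.695530170431225 slip deg 65.46436525941049
-129.76833437389053 -26.81744027126751
-130.75464237210184 33.30447727237288
the job is handed in; nothing more can be done
the job is handed in; nothing more can be done
```

The neck blank is home against the end stop and clamped, and I handed the job in a little after 24 s on the robot's clock.

- **Pushing:** I pushed the blank from behind, between the guides. Two guarded pushes both stopped at the same place. In the pictures its back end is at press x about −130 mm, which puts the nose at +50 mm, within about 2 mm of camera error.
- **Turning:** I swept one handle arm clockwise about 3.8 rad until the force rose and the moment roughly doubled. I then let the clutch slip, backed off and withdrew.
- **Slip:** In the final top picture the collar mark and the pointer's arm are about 65° apart, roughly 0.18 of a turn. The side view and arm travel had given about 64°. The collar mark stood still while the clutch slipped and after I let go.
- **Surroundings:** The bottle, sanding block and jar look untouched in the final pictures, and the arm was touching nothing.

The two cameras disagree by about 3 mm along the press axis. The force readings taken with the arm at rest were lower than the stated running and slip torques. I therefore judged tightness by the guard stop, the doubled moment and the pictures.

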